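# Find the stamped cell crate and send it to the dispatch line

## Robot

A 7-joint arm with a two-finger parallel gripper is mounted at the origin on the work surface. World frame = base frame: x ahead of the robot, y to its left, z up, the work surface at z = 0. Lengths are in m, angles in rad, forces in N, time in s.
With the tool pointing down it reaches from about 0.4 to 0.875 m from the base axis. Payload 6.5 kg.
Tool frame: the origin (TCP) lies at the very end of the fingers, on their centre line; the grasp point (between the pads) lies 19 mm behind it; z points along the fingers, y is the line along which they close (so a half turn about z gives the same grasp; the last joint's range is limited). The gripper opens to 85 mm and grips with 20 to 120 N. Pads are 22 mm wide; open, the fingers measure 114 mm over their backs; the gripper's body (76 mm by 85 mm) begins 54 mm behind the grasp point. The pads swing forward as they close: fully open they stand 13 mm farther back than shut.
Start: joints at [-1.367, 0.536, -0.004, 1.538, 0.003, 1.067, -0.071], TCP at [0.173, 0.626, 0.231] pointing down, gripper open.
Joint ranges: [-2.7, 2.7], [-0.37, 2.16], [-1.27, 1.26], [0.24, 2.4], [-1.31, 4.45], [0.19, 1.91], [-2.76, 2.76]. Speed limits (rad/s): [2.39, 2.39, 3.14, 3.14, 3.14, 3.14, 3.14].

## Interface

Orientations are given as [roll, pitch, yaw] about the fixed x, y, z axes, in that order (R = Rz(yaw) Ry(pitch) Rx(roll)).
In Python, from bench import readout, camera, arm gives the robot as it stands.
- The arm moves only by the tool move_arm, never from a script. Its argument "increments" is a list of rows, each a list of 3 entries, a list of its own where there are three numbers: the opening, from 0 (shut) to 1 (fully open), then the shift along the tool's x, y, z in units of 0.04 m (1.0 is 0.04 m), then the turn, a rotation vector about the tool's x, y, z in units of 6 degrees (1.0 is 6 degrees). In form: [[gripper, [tx, ty, tz], [wx, wy, wz]], ...]. A call has 1 to 20 rows; each row shifts and turns the commanded pose from where the row before left it, along the tool's axes as they then stand; what a row does not reach is not made up. A row lasts 1/12 s, in which the tool goes at most 41.7 mm and 7.16 degrees, less where a joint would pass 70% of its speed; a pose out of reach is approached as far as the arm can. A call with a number of a shift or a turn outside -1 to 1 is refused whole. A call with a gripper value outside its range is refused whole. The fingers move at their own pace and stop on an object; the grip force is fixed at half the most. Time passes only in rows, so rows that do not move let the fingers close. It gives the time, the measured TCP pose, the force, the opening and the grip force at its end, in the units of the state.
- readout.get_state(): the state, without advancing time (a new reading comes with each control period).
- camera(name): name is "scene" or "side" or "wrist"; returns a dict with "color" (480x640x3 uint8, red, green, blue), "intrinsics" (3x3 intrinsics, pixels), "k1" (the pictures are not rectified: a ray, as slopes to the right and down, at radius r is drawn at 1 + k1 r^2 times it, then the intrinsics apply), "xyz" and "orientation" of the camera in the world. Camera axes: x right, y down, z forward; pixel columns grow to the right and rows downward; lengths in m; the calibration is good to about 2 mm. A picture is of the moment at which its call begins. There is no depth.
- arm.close_job(): hands the job in; it is judged then, once.
The state is a dict: "clock": time; "q": joint angles; "qvel": joint speeds; "joint_torque": joint torques, N m; "tool_pos": TCP position; "ee_rot": TCP orientation; "contact_force": force on the tool from outside, world axes, zero at the start; "wrist_torque": the same for the moment, N m; "grip_width": finger opening in m; "grasp_force": force on a finger pad.
Only numpy, scipy, OpenCV 4.12 (cv2) and the standard library are available. Lean on these libraries where they do the work, as an engineer would, in place of code of your own. Each camera call takes 0.05 s, during which the arm holds its last target. There are 200 camera calls.

## Task

Without pinching, lifting or carrying anything, tip both grey crates over towards the robot with the fingertips, one after the other, so that each lies on its side with its open end to the robot and its underside facing away. When both are down, find the one with the ring stamp on its underside and push it towards the robot until the middle of its leading edge (the open end) rests on the dark dispatch line; leave the other crate short of the line, and leave the rest of the things on the shelf alone.

Things in the scene. Friction and masses are not known exactly. Their poses are not given: they have to be found in the camera images.
- crate_a: One of two identical deep open crates, grey plastic, empty, 0.3 kg; either may be on the left. 76 (its x) x 110 (y) x 108 mm high (z), walls 5 mm. Origin: centre of underside; z points out of the mouth, x away from the robot at the start (yaw within 0.15 rad). Pulled to the robot at the top of its far face it tips on its near lower edge without sliding, topples at a lean of about 40 degrees, then lies 76 mm high.
- crate_b: One of two identical deep open crates, grey plastic, empty, 0.3 kg; either may be on the left. 76 (its x) x 110 (y) x 108 mm high (z), walls 5 mm. Origin: centre of underside; z points out of the mouth, x away from the robot at the start (yaw within 0.15 rad). Pulled to the robot at the top of its far face it tips on its near lower edge without sliding, topples at a lean of about 40 degrees, then lies 76 mm high.
- stamp (a point): Centre of the stamp: a dark inked ring of 58 mm outer diameter with a bar across it, in the middle of the underside of one of the two crates (so this point coincides with that crate's origin). Seen only once the crate is tipped; the other crate's underside is blank.
- rim_a (a point): Centre of the open mouth of crate_a, in the plane of the rim, 108 mm along the crate's z from its origin.
- rim_b (a point): Centre of the open mouth of crate_b, 108 mm along that crate's z from its origin.
- line_mid (a point): Middle of the dispatch line: a flat dark strip on the shelf between the robot and the crates, 40 mm wide (its x, which points away from the robot, yaw within 0.06 rad) and 640 mm long (its y), nothing that catches.
- switch: Bystander: black bakelite switch housing, 55 x 75 mm, 55 mm high, loose, outboard on the left. Origin: centre of its underside.
- ring_1: Bystander: flat brass ring terminal, 47 mm long with its shank, up to 11 mm high, loose, between the two crates. Origin: under the centre of its ring.
- ring_2: Bystander: second brass ring terminal, like ring_1, nearer the robot, about midway between the crates' paths.
- clamp: Bystander: stubby red plastic jump clamp, about 90 x 50 mm, 22 mm high, loose, outboard on the right. Origin: under its pivot.
- pack: Bystander: matte grey lithium cell pack, 70 x 90 mm, 63 mm high over its brass studs, loose, outboard on the right. Origin: centre of its underside.
- wrench: Bystander: steel wrench, 160 mm long, lying flat outboard on the left. Origin: under its middle.
There are look-alikes about, which are no part of the job. Leave any purple look-alike of the crate_b alone. What is shaped like the crate_a but turquoise is not meant.

How it is judged:
By the outcome, as a careful person would: the job done as asked, in the order asked, and still so for the second after the job is handed in, with the robot touching nothing.
It also fails if it takes over 58 s, if anything falls off the work surface, if the arm or the gripper's body presses on something with over 40 N, if the wrist force passes 120 N, or if a joint passes its speed limit or range.

## Working session

There is one attempt and no reset: what is moved stays moved. The work goes in short steps, Python scripts to look and compute and a tool call to move; the robot and the scene stay as the last step left them, time stands still between calls to the robot, and variables do not carry over. Pictures are saved under pics/ and viewed, at most 10 in all, crops included, and the job is handed in when it is done.

Besides the shell and the picture viewer there is one more tool, called after "Call:" by a JSON object that holds its "op" and its "data", one argument or row to a line. move_arm: Moves the arm, as the interface text tells. Its arguments: {"type":"object","properties":{"increments":{"type":"array"}},"required":["increments"]}

```bash
mkdir -p pics; cat > h.py <<'E'
import numpy as np, cv2
from scipy.spatial.transform import Rotation as R
from bench import readout, camera, arm
def cam(name):
    c=camera(name); c['K']=np.array(c['intrinsics']); o=np.array(c['orientation'])
    c['R']=o if o.shape==(3,3) else R.from_euler('xyz',o).as_matrix(); c['t']=np.array(c['xyz']); return c
def ray(c,u,v):
    K=c['K']; p=np.array([[[u,v]]],float)
    d=cv2.undistortPoints(p,K,np.array([c['k1'],0,0,0.]))[0,0]
    return c['R']@np.r_[d,1]
def hit(c,u,v,z):
    d=ray(c,u,v); return c['t']+d*(z-c['t'][2])/d[2]
def proj(c,P):
    P=np.atleast_2d(P); rv=cv2.Rodrigues(c['R'].T)[0]
    return cv2.projectPoints(P.astype(float),rv,-c['R'].T@c['t'],c['K'],np.array([c['k1'],0,0,0.]))[0][:,0]
def save(c,n): cv2.imwrite(n,cv2.cvtColor(c['color'],cv2.COLOR_RGB2BGR))
E
python3 - <<'E'
from h import *
for n in('scene','side'):
    c=cam(n); save(c,f'pics/{n}0.png'); print(n,c['xyz'],c['orientation'],c['k1'],c['K'][0])
s=readout.get_state(); print(s['tool_pos'],s['ee_rot'],s['clock'])
E
```

```text
scene [ 1.39265904 -0.40945828  0.89220337] [-2.25007581 -0.02281069  1.14417389] -0.014723091166303673 [529.97301605   0.         327.62253559]
side [-0.08832709 -0.9742633   0.88868081] [-2.15789955 -0.02087112 -0.53862781] -0.04018542973401376 [554.80569217   0.         322.46091046]
[0.17310572 0.62593087 0.23050628] [-3.14001218e+00  1.09739471e-04  2.87184053e+00] 0.1
```

View pics/scene0.png

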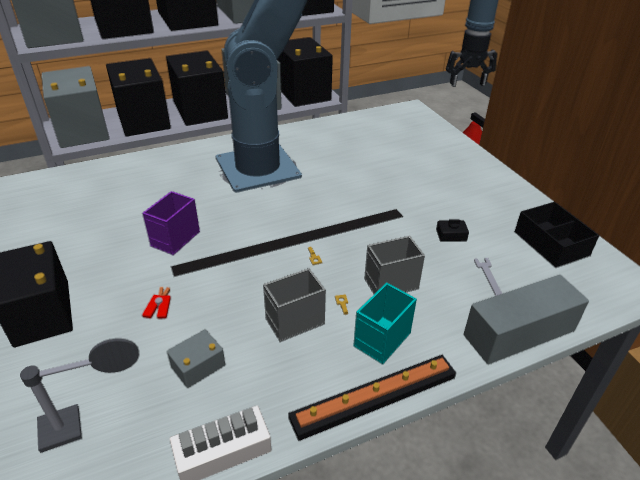

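View pics/side0.png

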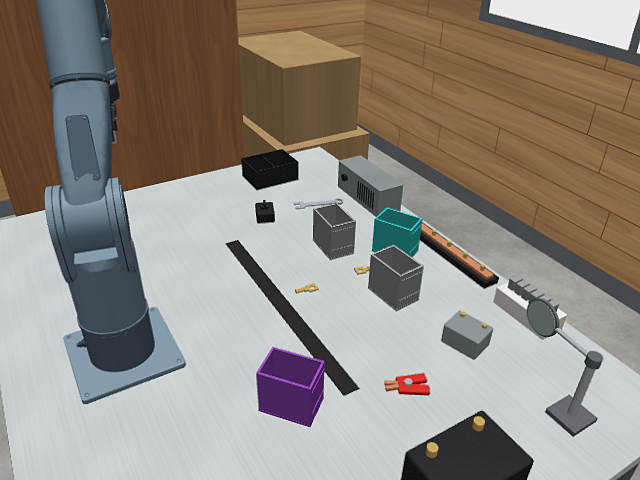

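Scene: the grey crates are at (295,303) and (394,265). The purple one (171,222) and turquoise one (385,322) are look-alikes by colour, and the pack (195,357) is not a crate. The line runs (172,270)–(402,213). One enlarged crop will confirm the crates and give the corners.

```bash
python3 - <<'E'
import cv2
a=cv2.imread('pics/scene0.png')[215:365,250:440]
cv2.imwrite('pics/crop0.png',cv2.resize(a,None,fx=4,fy=4,interpolation=cv2.INTER_CUBIC))
E
```

```text
(no output)
```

View pics/crop0.png

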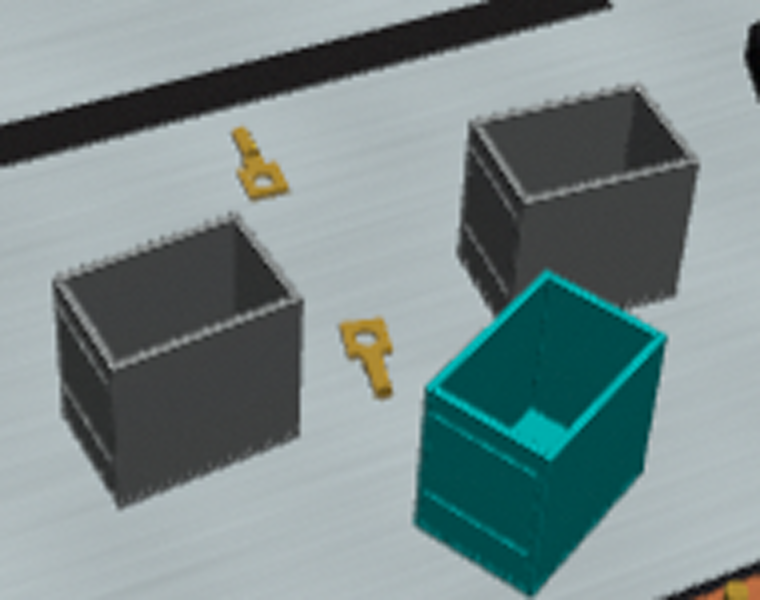

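The crop shows two grey crates: right crate rim corners at crop (52,278),(235,215),(301,297),(115,366), left crate rim at (470,122),(638,88),(697,158),(528,198). The turquoise one sits close behind the left crate.

```bash
python3 - <<'E'
from h import *
c=cam('scene'); np.set_printoptions(precision=4,suppress=True)
H=lambda p,z:hit(c,250+p[0]/4,215+p[1]/4,z)
def show(n,pts,z):
    P=np.array([H(p,z) for p in pts]); d=P[1]-P[0]+P[2]-P[3]
    print(n,'ctr',P.mean(0)[:2],'yaw',np.arctan2(d[1],d[0])-np.pi/2,'sides',[round(np.linalg.norm(P[i]-P[i-1]),3) for i in range(4)]); print(P[:,:2])
show('R',[(52,278),(235,215),(301,297),(115,366)],.108)
show('L',[(470,122),(638,88),(697,158),(528,198)],.108)
show('T',[(430,387),(546,272),(665,338),(548,460)],.108)
print('Rbase',H((121,507),0),H((299,435),0),'Tbase',H((532,596),0),H((415,525),0),H((642,472),0))
print('ring1',H((367,335),.005),H((385,395),.005),'ring2',H((263,182),.005),H((240,130),.005))
s=cam('side')
print('side line',*[hit(s,*p,0)[:2] for p in[(226,243),(238,240),(358,388),(343,394)]])
print('scene line',*[hit(c,*p,0)[:2] for p in[(172,267),(175,274),(400,210),(403,216)]])
print('switch',hit(c,452,230,.03),'clamp',hit(c,158,303,.01),'pack',hit(c,196,352,.055),'wr',hit(c,482,262,0),hit(c,497,292,0))
E
```

```text
R ctr [ 0.6481 -0.1283] yaw 0.07134148044890898 sides [np.float64(0.073), np.float64(0.108), np.float64(0.072), np.float64(0.106)]
[[ 0.6159 -0.1859]
 [ 0.6085 -0.0785]
 [ 0.6801 -0.0713]
 [ 0.688  -0.1775]]
L ctr [0.6286 0.1288] yaw -0.09012243559986088 sides [np.float64(0.07), np.float64(0.107), np.float64(0.067), np.float64(0.105)]
[[0.5887 0.0765]
 [0.5998 0.1825]
 [0.667  0.1805]
 [0.659  0.0756]]
T ctr [0.7716 0.0248] yaw 0.4710668611929778 sides [np.float64(0.072), np.float64(0.106), np.float64(0.074), np.float64(0.107)]
[[ 0.7633 -0.0381]
 [ 0.7141  0.056 ]
 [ 0.7808  0.0886]
 [ 0.8283 -0.0072]]
Rbase [ 0.6885 -0.1783  0.    ] [ 0.6799 -0.0701  0.    ] Tbase [ 0.8274 -0.0045  0.    ] [ 0.7619 -0.0393 -0.    ] [ 0.7786  0.0914 -0.    ]
ring1 [ 0.6298 -0.0045  0.005 ] [ 0.676  -0.0154  0.005 ] ring2 [ 0.4843 -0.0071  0.005 ] [ 0.4323 -0.0007  0.005 ]
side line [0.3687 0.2944] [0.405  0.2921] [ 0.3967 -0.3431] [ 0.3609 -0.341 ]
scene line [ 0.3628 -0.3411] [ 0.3908 -0.3396] [0.3746 0.3029] [0.4027 0.2961]
switch [0.5396 0.3609 0.03  ] clamp [ 0.4825 -0.3957  0.01  ] pack [ 0.6908 -0.3531  0.055 ] wr [0.6497 0.3824 0.    ] [0.7519 0.3489 0.    ]
```

Call:
{"op": "move_arm", "data": {
  "increments": [
    [0,[0,0,0],[0,0,-0.86]],
    [0,[0,0,0],[0,0,-0.86]],
    [0,[-0.8,-0.63,0],[0,0,0]],
    [0,[-0.8,-0.63,0],[0,0,0]],
    [0,[-0.8,-0.63,0],[0,0,0]],
    [0,[-0.8,-0.63,0],[0,0,0]],
    [0,[-0.8,-0.63,0],[0,0,0]],
    [0,[-0.8,-0.63,0],[0,0,0]],
    [0,[-0.8,-0.63,0],[0,0,0]],
    [0,[-0.8,-0.63,0],[0,0,0]],
    [0,[-0.8,-0.63,0],[0,0,0]],
    [0,[-0.8,-0.63,0],[0,0,0]],
    [0,[-0.8,-0.63,0],[0,0,0]],
    [0,[-0.8,-0.63,0],[0,0,0]],
    [0,[-0.8,-0.63,0],[0,0,0]],
    [0,[-0.8,-0.63,0],[0,0,0]],
    [0,[-0.8,-0.63,0],[0,0,0]],
    [0,[-0.8,-0.63,0],[0,0,0]],
    [0,[-0.8,-0.63,0],[0,0,0]],
    [0,[-0.8,-0.63,0],[0,0,0]]
  ]
}}

```text
clock: 1.87
tool_pos: [0.7074, 0.1215, 0.2311]
ee_rot: [3.142, -0.0, 3.052]
contact_force: [1.4, 1.3, -0.4]
grip_width: 0.0001
grasp_force: 0.0
```

Call:
{"op": "move_arm", "data": {
  "increments": [
    [0,[0,0,0.67],[0,0,0]],
    [0,[0,0,0.67],[0,0,0]],
    [0,[0,0,0.67],[0,0,0]],
    [0,[0,0,0.67],[0,0,0]],
    [0,[0,0,0.67],[0,0,0]],
    [0,[0,0,0],[0,0,0]],
    [0,[0.12,0,0],[0,0,0]],
    [0,[0.12,0,0],[0,0,0]],
    [0,[0.12,0,0],[0,0,0]],
    [0,[0.12,0,0],[0,0,0]],
    [0,[0.12,0,0],[0,0,0]],
    [0,[0.12,0,0],[0,0,0]],
    [0,[0.12,0,0],[0,0,0]],
    [0,[0.12,0,0],[0,0,0]],
    [0,[0.12,0,0],[0,0,0]],
    [0,[0.12,0,0],[0,0,0]],
    [0,[0.12,0,0],[0,0,0]]
  ]
}}

```text
clock: 3.28
tool_pos: [0.6537, 0.1279, 0.0976]
ee_rot: [3.141, 0.001, 3.052]
contact_force: [1.8, -0.7, 2.1]
grip_width: 0.0
grasp_force: 0.9
```

```bash
python3 - <<'E'
from h import *
a=cam('side'); b=cam('scene')
i=np.hstack([a['color'][150:350,240:440],b['color'][180:380,270:470]])
cv2.imwrite('pics/t1.png',cv2.cvtColor(cv2.resize(i,None,fx=2,fy=2,interpolation=cv2.INTER_CUBIC),4))
E
```

```text
(no output)
```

View pics/t1.png

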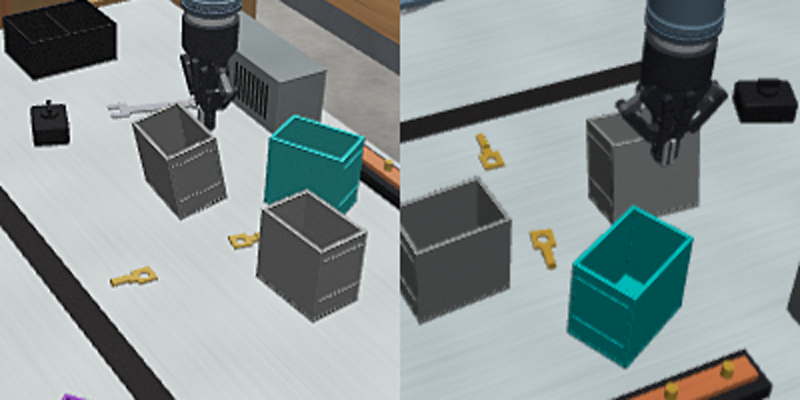

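The left crate (crop 180,150) is tipping about its near edge as intended, so I carry on to topple it.

Call:
{"op": "move_arm", "data": {
  "increments": [
    [0,[0.1,0,0],[0,0,0]],
    [0,[0.1,0,0],[0,0,0]],
    [0,[0.1,0,0],[0,0,0]],
    [0,[0.1,0,0],[0,0,0]],
    [0,[0.1,0,0],[0,0,0]],
    [0,[0.1,0,0],[0,0,0]],
    [0,[0.1,0,0],[0,0,0]],
    [0,[0.1,0,0],[0,0,0]],
    [0,[0.1,0,0],[0,0,0]],
    [0,[0.1,0,0],[0,0,0]],
    [0,[0.1,0,0],[0,0,0]],
    [0,[0.1,0,0],[0,0,0]],
    [0,[0.1,0,0],[0,0,0]],
    [0,[0,0,0],[0,0,0]],
    [0,[0,0,0],[0,0,0]],
    [0,[0,0,0],[0,0,0]],
    [0,[0,0,0],[0,0,0]]
  ]
}}

```text
clock: 4.8
tool_pos: [0.6022, 0.1324, 0.0973]
ee_rot: [-3.142, 0.0, 3.052]
contact_force: [0.1, 0.3, -0.1]
grip_width: 0.0
grasp_force: 0.0
```

```bash
python3 - <<'E'
from h import *
a=cam('side'); b=cam('scene')
i=np.hstack([a['color'][150:350,240:440],b['color'][180:380,270:470]])
cv2.imwrite('pics/t2.png',cv2.cvtColor(cv2.resize(i,None,fx=2,fy=2,interpolation=cv2.INTER_CUBIC),4))
E
```

```text
(no output)
```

View pics/t2.png

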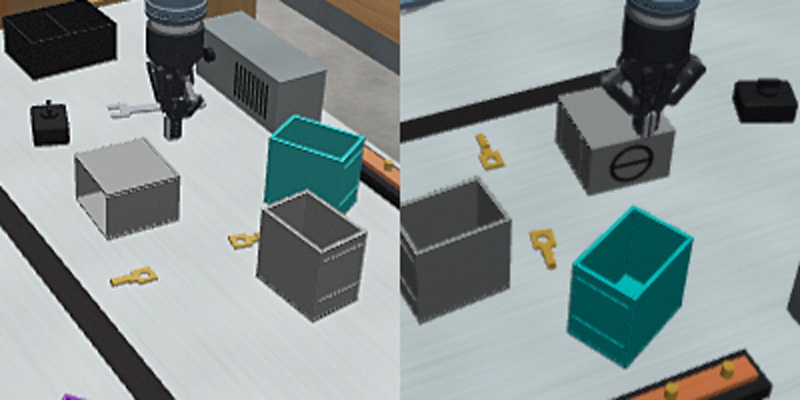

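Left crate lies on its side and shows the ring stamp (crop 632,163). Now the right crate.

Call:
{"op": "move_arm", "data": {
  "increments": [
    [0,[0,0,-0.62],[0,0,-0.385]],
    [0,[0,0,-0.62],[0,0,-0.385]],
    [0,[0,0,-0.62],[0,0,-0.385]],
    [0,[0,0,-0.62],[0,0,-0.385]],
    [0,[-0.33,-0.82,0],[0,0,0]],
    [0,[-0.33,-0.82,0],[0,0,0]],
    [0,[-0.33,-0.82,0],[0,0,0]],
    [0,[-0.33,-0.82,0],[0,0,0]],
    [0,[-0.33,-0.82,0],[0,0,0]],
    [0,[-0.33,-0.82,0],[0,0,0]],
    [0,[-0.33,-0.82,0],[0,0,0]],
    [0,[-0.33,-0.82,0],[0,0,0]],
    [0,[0,0,0],[0,0,0]]
  ]
}}

```text
clock: 5.98
tool_pos: [0.7268, -0.1323, 0.1961]
ee_rot: [-3.135, 0.0, -3.079]
contact_force: [-1.4, -1.6, -0.1]
grip_width: 0.0
grasp_force: 0.0
```

Call:
{"op": "move_arm", "data": {
  "increments": [
    [0,[0,0.15,0.62],[0,0,0]],
    [0,[0,0,0.62],[0,0,0]],
    [0,[0,0,0.62],[0,0,0]],
    [0,[0,0,0.62],[0,0,0]],
    [0,[0,0,0],[0,0,0]],
    [0,[0.12,0,0],[0,0,0]],
    [0,[0.12,0,0],[0,0,0]],
    [0,[0.12,0,0],[0,0,0]],
    [0,[0.12,0,0],[0,0,0]],
    [0,[0.12,0,0],[0,0,0]],
    [0,[0.12,0,0],[0,0,0]],
    [0,[0.12,0,0],[0,0,0]],
    [0,[0.12,0,0],[0,0,0]],
    [0,[0.12,0,0],[0,0,0]],
    [0,[0.12,0,0],[0,0,0]],
    [0,[0.12,0,0],[0,0,0]],
    [0,[0.12,0,0],[0,0,0]],
    [0,[0.12,0,0],[0,0,0]]
  ]
}}

```text
clock: 7.48
tool_pos: [0.663, -0.1202, 0.0974]
ee_rot: [-3.142, 0.0, -3.07]
contact_force: [0.2, -0.4, 2.1]
grip_width: 0.0001
grasp_force: 1.1
```

Call:
{"op": "move_arm", "data": {
  "increments": [
    [0,[0.1,0,0],[0,0,0]],
    [0,[0.1,0,0],[0,0,0]],
    [0,[0.1,0,0],[0,0,0]],
    [0,[0.1,0,0],[0,0,0]],
    [0,[0.1,0,0],[0,0,0]],
    [0,[0.1,0,0],[0,0,0]],
    [0,[0.1,0,0],[0,0,0]],
    [0,[0.1,0,0],[0,0,0]],
    [0,[0.1,0,0],[0,0,0]],
    [0,[0.1,0,0],[0,0,0]],
    [0,[0.1,0,0],[0,0,0]],
    [0,[0,0,0],[0,0,0]],
    [0,[0,0,0],[0,0,0]],
    [0,[0,0,0],[0,0,0]],
    [0,[0,0,0],[0,0,0]]
  ]
}}

```text
clock: 8.73
tool_pos: [0.6197, -0.1232, 0.0973]
ee_rot: [3.142, 0.0, -3.07]
contact_force: [-0.1, 0.2, -0.6]
grip_width: 0.0001
grasp_force: 0.0
```

```bash
python3 - <<'E'
from h import *
a=cam('side'); b=cam('scene')
i=np.hstack([a['color'][150:350,240:440],b['color'][180:380,250:450]])
cv2.imwrite('pics/t3.png',cv2.cvtColor(cv2.resize(i,None,fx=2,fy=2,interpolation=cv2.INTER_CUBIC),4))
E
```

```text
(no output)
```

View pics/t3.png

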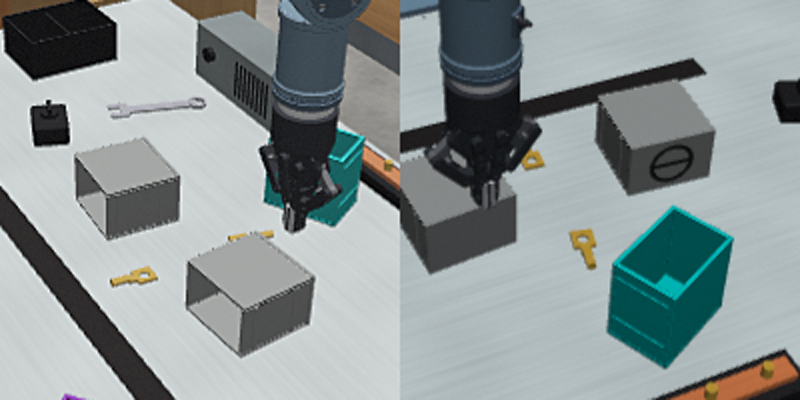

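Both are down. The right underside (crop 480,240) is blank and the left carries the ring (671,163). Now I measure the left crate.

```bash
python3 - <<'E'
from h import *
a=cam('side'); b=cam('scene'); np.set_printoptions(precision=4,suppress=True)
A=lambda x,y,z:hit(a,240+x/2,150+y/2,z)[:2]
B=lambda x,y,z:hit(b,250+(x-400)/2,180+y/2,z)[:2]
print('scene top',*[B(*p,.076) for p in[(596,105),(684,80),(716,122),(627,148)]],'base',B(630,194,0),B(711,175,0),'stamp',hit(b,250+271/2,180+163/2,.038))
print('side top',*[A(*p,.076) for p in[(105,193),(75,153),(140,137),(181,175)]],'base',A(108,239,0),A(180,222,0))
E
```

```text
scene top [0.493  0.0751] [0.4908 0.2012] [0.5793 0.1952] [0.5798 0.0731] base [0.5816 0.0819] [0.5909 0.1913] stamp [0.5874 0.132  0.038 ]
side top [0.4743 0.0866] [0.4848 0.1933] [0.5843 0.1869] [0.5836 0.0751] base [0.4781 0.0867] [0.5833 0.073 ]
```

Call:
{"op": "move_arm", "data": {
  "increments": [
    [0,[0,0,-0.5],[0,0,0.51]],
    [0,[0,0,-0.5],[0,0,0.51]],
    [0,[0,0,-0.5],[0,0,0.52]],
    [0,[0,0,0],[0,0,0]],
    [0.6,[0,0.9,0],[0,0,0]],
    [0.6,[0,0.9,0],[0,0,0]],
    [0.6,[0,0.9,0],[0,0,0]],
    [0.6,[0,0.9,0],[0,0,0]],
    [0.6,[0,0.9,0],[0,0,0]],
    [0.6,[0,0.9,0],[0,0,0]],
    [0.6,[0,0.9,0],[0,0,0]],
    [0.6,[0,0,0],[0,0,0]],
    [0.6,[0,0,0],[0,0,0]]
  ]
}}

```text
clock: 10.02
tool_pos: [0.6414, 0.1316, 0.1566]
ee_rot: [3.14, -0.001, 3.058]
contact_force: [0.2, -0.8, -0.0]
grip_width: 0.0514
grasp_force: 0.0
```

Call:
{"op": "move_arm", "data": {
  "increments": [
    [0.6,[0,0,0.79],[0,0,0]],
    [0.6,[0,0,0.79],[0,0,0]],
    [0.6,[0,0,0.79],[0,0,0]],
    [0.6,[0,0,0.79],[0,0,0]],
    [0.6,[0,0,0],[0,0,0]],
    [0.6,[0.15,0,0],[0,0,0]],
    [0.6,[0.15,0,0],[0,0,0]],
    [0.6,[0.15,0,0],[0,0,0]],
    [0.6,[0.15,0,0],[0,0,0]],
    [0.6,[0.15,0,0],[0,0,0]],
    [0.6,[0.15,0,0],[0,0,0]],
    [0.6,[0.15,0,0],[0,0,0]],
    [0.6,[0.15,0,0],[0,0,0]],
    [0.6,[0.15,0,0],[0,0,0]],
    [0.6,[0.15,0,0],[0,0,0]],
    [0.6,[0.15,0,0],[0,0,0]],
    [0.6,[0.15,0,0],[0,0,0]],
    [0.6,[0.15,0,0],[0,0,0]],
    [0.6,[0.15,0,0],[0,0,0]]
  ]
}}

```text
clock: 11.6
tool_pos: [0.558, 0.1353, 0.031]
ee_rot: [3.141, 0.0, 3.052]
contact_force: [1.7, -0.3, 0.4]
grip_width: 0.0513
grasp_force: 0.0
```

```bash
python3 - <<'E'
from h import *
a=cam('side'); b=cam('scene')
i=np.hstack([a['color'][180:330,220:370],b['color'][180:330,310:460]])
cv2.imwrite('pics/t4.png',cv2.cvtColor(cv2.resize(i,(800,400),interpolation=cv2.INTER_CUBIC),4))
print(readout.get_state()['contact_force'])
E
```

```text
[-0.57093291 -0.07044657  2.04045789]
```

View pics/t4.png

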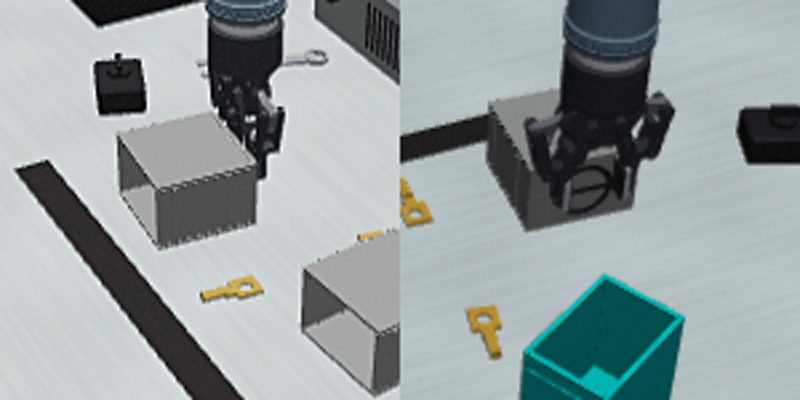

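The push is square: side crop shows rim base corner at (160,249), rim top corners (117,133) and (157,190), line end at (15,168)–(47,160).

```bash
python3 - <<'E'
from h import *
a=cam('side'); np.set_printoptions(precision=4,suppress=True)
A=lambda x,y,z:hit(a,220+x/2.667,180+y/2.667,z)[:2]
print('rim base',A(160,249,0),'under base',A(256,222,0),'rim top',A(117,133,.076),A(157,190,.076))
print('line',A(15,168,0),A(47,160,0),A(195,399,0),A(243,399,0))
E
```

```text
rim base [0.4374 0.0897] under base [0.5443 0.0827] rim top [0.4445 0.1958] [0.4333 0.0845]
line [0.3677 0.2949] [0.4041 0.2927] [ 0.3639 -0.12  ] [ 0.4005 -0.1407]
```

Call:
{"op": "move_arm", "data": {
  "increments": [
    [0.6,[0.15,0,0],[0,0,0]],
    [0.6,[0.15,0,0],[0,0,0]],
    [0.6,[0.15,0,0],[0,0,0]],
    [0.6,[0.15,0,0],[0,0,0]],
    [0.6,[0.15,0,0],[0,0,0]],
    [0.6,[0.15,0,0],[0,0,0]],
    [0.6,[0.13,0,0],[0,0,0]],
    [0.6,[0.1,0,0],[0,0,0]],
    [0.6,[0.08,0,0],[0,0,0]],
    [0.6,[0.06,0,0],[0,0,0]],
    [0.6,[0.06,0,0],[0,0,0]],
    [0.6,[0,0,0],[0,0,0]],
    [0.6,[0,0,0],[0,0,0]]
  ]
}}

```text
clock: 12.83
tool_pos: [0.5048, 0.14, 0.0308]
ee_rot: [-3.141, -0.001, 3.052]
contact_force: [-1.3, 0.2, 1.5]
grip_width: 0.0513
grasp_force: 0.0
```

Call:
{"op": "move_arm", "data": {
  "increments": [
    [0.6,[-0.2,0,0],[0,0,0]],
    [0.6,[-0.4,0,0],[0,0,0]],
    [0.6,[-0.5,0,0],[0,0,0]],
    [0.6,[-0.3,0,-0.5],[0,0,0]],
    [0.6,[0,0,-0.8],[0,0,0]],
    [0.6,[0,0,-0.8],[0,0,0]],
    [0.6,[0,0,-0.8],[0,0,0]],
    [0.6,[0,0,-0.8],[0,0,0]],
    [0.6,[0,0,-0.8],[0,0,0]],
    [0.6,[0,0,0],[0,0,0]],
    [0.6,[0,0,0],[0,0,0]]
  ]
}}

```text
clock: 13.75
tool_pos: [0.5629, 0.1351, 0.2129]
ee_rot: [3.14, 0.004, 3.052]
contact_force: [-0.3, 0.2, -0.9]
grip_width: 0.0509
grasp_force: 0.0
```

```bash
python3 - <<'E'
from h import *
a=cam('side'); b=cam('scene')
i=np.hstack([a['color'][180:380,200:400],b['color'][180:380,260:460]])
cv2.imwrite('pics/t5.png',cv2.cvtColor(cv2.resize(i,(800,400),interpolation=cv2.INTER_CUBIC),4))
E
```

```text
(no output)
```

View pics/t5.png

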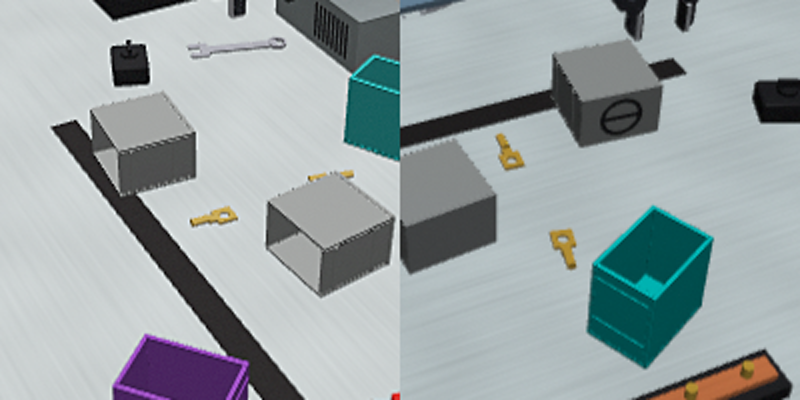

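The stamped crate's mouth edge (side crop 121,195) sits on the strip. The blank crate is short of it, and the bystanders have not moved. I'll check numerically and hand in if it agrees.

```bash
python3 - <<'E'
from h import *
a=cam('side')
p=hit(a,200+121/2,180+195/2,0); q=hit(a,200+91/2,180+107/2,.076); m=(p[0]+q[0])/2
print(p,q,m)
if .374<m<.396: print(arm.close_job())
E
```

```text
[3.84382713e-01 9.85894999e-02 1.11022302e-16] [0.39325241 0.20328883 0.076     ] 0.388817560461296
the job is handed in; nothing more can be done
None
```

Both grey crates are tipped over and the ring-stamped one (the left one) has been pushed so its open edge is on the dispatch line: its middle measured x = 0.389, with the line's centre at about 0.385. The blank crate is short of the line, nothing else was touched, and the job is handed in.

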